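Sort the cobbler's repair stock into divided trays

ROBOT

A 6-joint arm with a two-finger parallel gripper is mounted at the origin on the work surface. World frame = base frame: x ahead of the robot, y to its left, z up, the work surface at z = 0. Lengths are in m, angles in rad, forces in N, time in s.
With the tool pointing down it reaches from about 0.225 to 0.875 m from the base axis. Payload 3.4 kg.
Tool frame: the origin (TCP) lies at the very end of the fingers, on their centre line; the grasp point (between the pads) lies behind it (manip.grasp_offset is the z of the grasp point in the tool frame, in m); z points along the fingers, y is the line along which they close (so a half turn about z gives the same grasp; the last joint's range is limited). The gripper opens to 85 mm and grips with 20 to 120 N. Pads are 22 mm wide; open, the fingers measure 114 mm over their backs; the gripper's body (76 mm by 85 mm) begins 54 mm behind the grasp point. The pads swing forward as they close: fully open they stand 13 mm farther back than shut.
Start: joints at [-0.121, 0.276, 1.505, -0, 1.361, -0.121], TCP at [0.575, -0, 0.231] pointing down, gripper open.
Joint ranges: [-2.89, 2.89], [-0.75, 2.08], [0.22, 2.7], [-1.18, 4.32], [0.11, 2.71], [-2.7, 2.7]. Speed limits (rad/s): [2.57, 2.57, 3.14, 3.14, 3.14, 3.14].

INTERFACE

Orientations are given as a unit quaternion [w, x, y, z].
In Python, from rig import manip gives the robot as it stands.
- The arm moves only by the shell command python3 -m pendant 'ROWS' [FORCE]. ROWS is JSON, a list of rows, each an object of numbers: "dx", "dy", "dz": the shift along the tool's x, y, z in m; "rx", "ry", "rz": the turn, a rotation vector about the tool's x, y, z in degrees; "hand": the finger opening in m, from 0 to 0.0854. In form: [{"dx": .., "dy": .., "dz": .., "rx": .., "ry": .., "rz": .., "hand": ..}, ...]. A call has 1 to 12 rows; each row shifts and turns the commanded pose from where the row before left it, along the tool's axes as they then stand; what a row does not reach is not made up. A row lasts 1/12 s, in which the tool goes at most 41.7 mm and 7.16 degrees, less where a joint would pass 70% of its speed; a pose out of reach is approached as far as the arm can. A call is refused whole if a number of a shift passes 0.0417 or a number of a turn 7.16, either way. A call with a gripper value outside its range is refused whole. The fingers move at their own pace and stop on an object; FORCE is the grip in N (left out, the last holds). Time passes only in rows, so rows that do not move let the fingers close. It gives the time, the measured TCP pose, the force, the opening and the grip force at its end, in the units of the state.
- manip.get_state(): the state, without advancing time (a new reading comes with each control period).
- manip.get_image(name): name is "scene" or "side" or "wrist"; returns a dict with "frame" (420x560x3 uint8, red, green, blue), "fx", "fy", "cx", "cy" (pixels), "position" and "attitude" of the camera in the world; the wrist camera has in their place "mount" (4x4, takes a point from camera to tool coordinates, whose origin is the TCP and whose axes are the flange's). Camera axes: x right, y up, looking along -z (the intrinsics and any distortion apply to the point x, -y, -z); pixel columns grow to the right and rows downward; lengths in m; the calibration is good to about 2 mm. A picture is of the moment at which its call begins: read the wrist's pose just before it. There is no depth.
- manip.sign_off(): hands the job in; it is judged then, once.
The state is a dict: "clock": time; "qpos": joint angles; "qd": joint speeds; "effort": joint torques, N m; "position": TCP position; "ee_rot": TCP orientation; "contact_force": force on the tool from outside, world axes, zero at the start; "moment": the same for the moment, N m; "width": finger opening in m; "gripper_force": force on a finger pad.
Only numpy, scipy, OpenCV 4.12 (cv2) and the standard library are available. Lean on these libraries where they do the work, as an engineer would, in place of code of your own. Each camera call takes 0.05 s, during which the arm holds its last target. There are 200 camera calls.

TASK

Sort the loose repair stock on the shoemaker's bench into the divided trays: both shoe heels (black and tan) into the red tray, both thread spools (orange and green) into the blue tray, and the polish tin into the yellow tray. Every piece gets a bay to itself (either bay of its tray will do) and rests flat on the bay's floor, the same way up as it is now, released. Leave the brown shoe and the glue bottle where they stand.

Things in the scene. Friction and masses are not known exactly. Their poses are not given: they have to be found in the camera images.
- heel_black: Black rubber shoe heel block lying flat, D-shaped from above: 58 mm long (its x), 52 wide (its y), 22 high. Straight sides (y = +-26) run from x = -29 to +3, then a half round of radius 26 to x = +29. Three steel nail heads on top. Origin: underside, centre of the outline; z up. Grip across the straight sides near x = -8. Loose, about 60 g.
- heel_tan: Tan leather shoe heel block lying flat, D-shaped from above: 58 mm long (its x), 52 wide (its y), 22 high. Straight sides (y = +-26) run from x = -29 to +3, then a half round of radius 26 to x = +29. Three steel nail heads on top. Origin: underside, centre of the outline; z up. Grip across the straight sides near x = -8. Loose, about 60 g.
- spool_orange: Spool of orange thread (orange top, white lower flange) standing upright: round, 44 mm diameter (flanges at both ends), 46 high, thread 39 diameter between the flanges. Origin: centre of the underside; z up along its axis. Loose, about 70 g.
- spool_green: Spool of green thread (green top, white lower flange) standing upright: round, 44 mm diameter (flanges at both ends), 46 high, thread 39 diameter between the flanges. Origin: centre of the underside; z up along its axis. Loose, about 70 g.
- polish_tin: Shoe polish tin lying flat: round, steel base 54 mm diameter and 14 high, under a dark red-brown lid 56 diameter and 12 high with a brass-coloured disc; 26 high in all. Origin: centre of the underside; z up. Loose, about 110 g.
- tray_red: Red tray fixed to the bench, 144 (its x) by 172 (its y) by 26 mm high, walls and floor 4 thick. A full-height divider along its x at y = 0 makes two bays, each 136 (x) by 80 (y) inside, centred at y = +42 and -42. Origin: centre of the underside; bay floors at z = +4. Finger room is along the tray's x. For the two heels.
- tray_blue: Blue tray fixed to the bench, 144 (its x) by 172 (its y) by 26 mm high, walls and floor 4 thick. A full-height divider along its x at y = 0 makes two bays, each 136 (x) by 80 (y) inside, centred at y = +42 and -42. Origin: centre of the underside; bay floors at z = +4. Finger room is along the tray's x. For the two spools.
- tray_yellow: Yellow tray fixed to the bench, 144 (its x) by 172 (its y) by 26 mm high, walls and floor 4 thick. A full-height divider along its x at y = 0 makes two bays, each 136 (x) by 80 (y) inside, centred at y = +42 and -42. Origin: centre of the underside; bay floors at z = +4. Finger room is along the tray's x. For the polish tin (either bay).
- shoe: Bystander, to be left alone: loose brown leather slip-on shoe, 229 mm long (its x, toe to +x) by 72 wide (its y) by 86 high. Origin: underside, 5 behind (to -x of) the middle of its length. Standing to the left of the work.
- glue_bottle: Bystander, to be left alone: loose closed amber bottle with black cap, 56 mm diameter, 130 high, standing to the right of the work. Origin: centre of the underside.

How it is judged:
At the end, for the whole second after the job is handed in: Heels in the red tray, spools in the blue tray, one per bay; the tin in a bay of the yellow tray. Origins within 62 mm of the tray's middle along its x, 12 to 75 mm from it along its y, under 9 mm above the tray's underside; upright within 0.15 rad; at rest (0.03 m/s, 0.3 rad/s) ((((y of heel_black in the frame of tray_red between 0.012 and 0.075 m and x of heel_black in the frame of tray_red between -0.062 and 0.062 m and z of heel_black in the frame of tray_red between 0 and 0.009 m) and (y of heel_tan in the frame of tray_red between -0.075 and -0.012 m and x of heel_tan in the frame of tray_red between -0.062 and 0.062 m and z of heel_tan in the frame of tray_red between 0 and 0.009 m)) or ((y of heel_black in the frame of tray_red between -0.075 and -0.012 m and x of heel_black in the frame of tray_red between -0.062 and 0.062 m and z of heel_black in the frame of tray_red between 0 and 0.009 m) and (y of heel_tan in the frame of tray_red between 0.012 and 0.075 m and x of heel_tan in the frame of tray_red between -0.062 and 0.062 m and z of heel_tan in the frame of tray_red between 0 and 0.009 m))) and (((y of spool_orange in the frame of tray_blue between 0.012 and 0.075 m and x of spool_orange in the frame of tray_blue between -0.062 and 0.062 m and z of spool_orange in the frame of tray_blue between 0 and 0.009 m) and (y of spool_green in the frame of tray_blue between -0.075 and -0.012 m and x of spool_green in the frame of tray_blue between -0.062 and 0.062 m and z of spool_green in the frame of tray_blue between 0 and 0.009 m)) or ((y of spool_orange in the frame of tray_blue between -0.075 and -0.012 m and x of spool_orange in the frame of tray_blue between -0.062 and 0.062 m and z of spool_orange in the frame of tray_blue between 0 and 0.009 m) and (y of spool_green in the frame of tray_blue between 0.012 and 0.075 m and x of spool_green in the frame of tray_blue between -0.062 and 0.062 m and z of spool_green in the frame of tray_blue between 0 and 0.009 m))) and ((y of polish_tin in the frame of tray_yellow between 0.012 and 0.075 m and x of polish_tin in the frame of tray_yellow between -0.062 and 0.062 m and z of polish_tin in the frame of tray_yellow between 0 and 0.009 m) or (y of polish_tin in the frame of tray_yellow between -0.075 and -0.012 m and x of polish_tin in the frame of tray_yellow between -0.062 and 0.062 m and z of polish_tin in the frame of tray_yellow between 0 and 0.009 m)) and angle between each of heel_black, heel_tan, spool_orange, spool_green, polish_tin's own z axis and vertical below 0.15 rad and linear speed of each of heel_black, heel_tan, spool_orange, spool_green, polish_tin below 0.03 m/s and angular speed of each of heel_black, heel_tan, spool_orange, spool_green, polish_tin below 0.3 rad/s); the robot touches nothing.
It fails at once if the shoe is shifted more than 30 mm or tipped over (distance of shoe from where it was at the start of the episode above 0.03 m or angle between shoe's own z axis and vertical above 0.35 rad).
It fails at once if the glue bottle is shifted more than 30 mm or tipped over (distance of glue_bottle from where it was at the start of the episode above 0.03 m or angle between glue_bottle's own z axis and vertical above 0.35 rad).
It also fails if it takes over 112 s, if anything falls off the work surface, if the arm or the gripper's body presses on something with over 40 N, if the wrist force passes 120 N, or if a joint passes its speed limit or range.

## Working session

There is one attempt and no reset: what is moved stays moved. The work goes in short steps, Python scripts to look and compute and a shell command to move; the robot and the scene stay as the last step left them, time stands still between calls to the robot, and variables do not carry over. Pictures are saved under pics/ and viewed, at most 14 in all, crops included, and the job is handed in when it is done.

```bash
mkdir -p pics; ls; python3 - <<'E'
from rig import manip
import cv2,json
s=manip.get_state();print(s['position'],s['ee_rot'],s['width'],manip.grasp_offset)
for n in ['scene','side','wrist']:
    d=manip.get_image(n);print({k:v for k,v in d.items() if k!='frame'})
    cv2.imwrite(f'pics/{n}0.png',d['frame'][:,:,::-1])
E
```

```text
pics
[5.74494174e-01 3.91832067e-05 2.30440841e-01] [-7.03278344e-04  7.07114684e-01  7.07098305e-01 -5.62115844e-04] 0.08540054674849933 -0.0187
{'fx': 399.68581283917524, 'fy': 399.68581283917524, 'cx': 273.1350209249104, 'cy': 210.23311153665736, 'position': array([ 1.05696884, -0.62111112,  0.69976097]), 'attitude': array([0.83830681, 0.40950987, 0.14870561, 0.32776516])}
{'fx': 536.2126702577871, 'fy': 536.2126702577871, 'cx': 278.372737966938, 'cy': 209.70579030133243, 'position': array([-0.4259654 , -1.06654193,  1.02851119]), 'attitude': array([ 0.8301349 ,  0.43359733, -0.16088039, -0.3114272 ])}
{'fx': 312.16492242300853, 'fy': 312.16492242300853, 'cx': 279.5781281422363, 'cy': 205.51199117615874, 'mount': array([[-6.58814596e-06,  9.47643173e-01,  3.19331203e-01,
         8.26769434e-02],
       [ 9.99999739e-01, -2.24595460e-04,  6.87137669e-04,
        -4.42590045e-04],
       [ 7.22881659e-04,  3.19331124e-01, -9.47642924e-01,
        -1.43037135e-01],
       [ 0.00000000e+00,  0.00000000e+00,  0.00000000e+00,
         1.00000000e+00]])}
```

View pics/scene0.png

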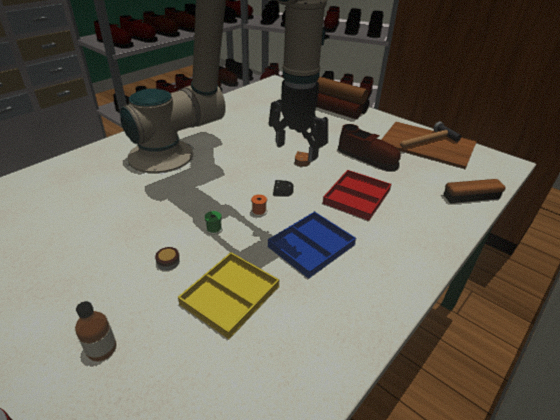

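View pics/side0.png

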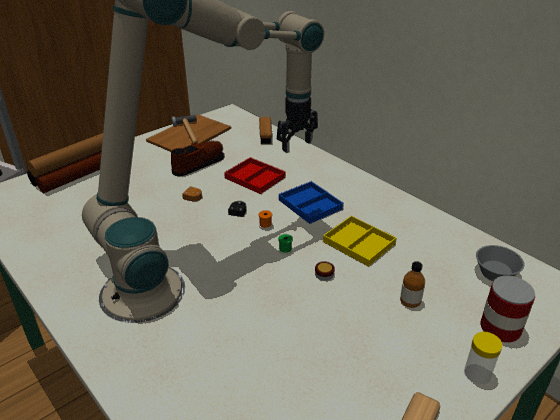

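View pics/wrist0.png

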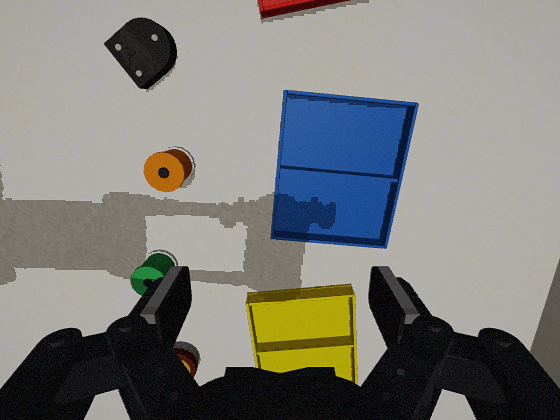

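```bash
cat > h.py <<'E'
import cv2,numpy as np
from scipy.spatial.transform import Rotation as R
from rig import manip
q=lambda a:R.from_quat([a[1],a[2],a[3],a[0]])
def grab(n):
    s=manip.get_state();d=manip.get_image(n)
    if n=='wrist':
        T=np.eye(4);T[:3,:3]=q(s['ee_rot']).as_matrix();T[:3,3]=s['position'];T=T@d['mount']
        d['C'],d['R']=T[:3,3],T[:3,:3]
    else: d['C'],d['R']=d['position'],q(d['attitude']).as_matrix()
    return d
def cast(d,uv,z):
    uv=np.atleast_2d(uv).astype(float)
    r=np.c_[(uv[:,0]-d['cx'])/d['fx'],-(uv[:,1]-d['cy'])/d['fy'],-np.ones(len(uv))]@d['R'].T
    return d['C']+r*((z-d['C'][2])/r[:,2])[:,None]
H={'red':((0,10),(172,180)),'orange':((9,15),),'green':((50,85),),'blue':((105,125),),'yellow':((25,33),)}
def mask(d,name,smin=150,vmin=50):
    h=cv2.cvtColor(d['frame'],cv2.COLOR_RGB2HSV);m=0
    for a,b in H[name]: m=m|cv2.inRange(h,(a,smin,vmin),(b,255,255))
    return m
def blobs(m,amin):
    c,_=cv2.findContours(m,cv2.RETR_EXTERNAL,cv2.CHAIN_APPROX_NONE)
    return sorted([k for k in c if cv2.contourArea(k)>=amin],key=cv2.contourArea)[::-1]
E
python3 - <<'E'
from h import *
np.set_printoptions(precision=4,suppress=True)
for n in ['scene','side','wrist']:
    d=grab(n)
    for c,z in [('red',.026),('blue',.026),('yellow',.026),('orange',.046),('green',.046)]:
        for k in blobs(mask(d,c),60)[:4]:
            P=cast(d,k[:,0],z)[:,:2]; r=cv2.minAreaRect((P*1000).astype(np.float32))
            u=k[:,0].mean(0)
            print(n,c,u.round(),cv2.contourArea(k),np.round(r[0],1),np.round(r[1],1),round(r[2],1))
E
```

```text
scene red [354. 198.] 1646.5 [614.4 247.7] [145.2 196.8] 10.2
scene red [379. 144.] 185.0 [513.8 556.9] [ 70.4 155.2] 79.3
scene red [259. 200.] 94.0 [434.6  25.9] [39.4 46.7] 43.7
scene red [338. 101.] 91.5 [189.9 750.3] [188.8  45.1] 4.5
scene blue [310. 243.] 1538.5 [641.8  -0.8] [170.9 142.4] 85.0
scene yellow [235. 281.] 3425.5 [ 613.2 -249.4] [151.8 173.6] 5.5
scene orange [498. 309.] 10695.0 [1069.2  166.1] [881.4 119.8] 88.6
scene orange [441. 149.] 1006.5 [684.7 656. ] [188.6 199.8] 10.7
scene orange [406. 134.] 552.5 [573.4 625.8] [141.2 191.3] 11.2
scene orange [476. 185.] 387.0 [862.2 490.9] [160.1  50.9] 51.9
side red [255. 175.] 1185.5 [596.9 246. ] [169.8 193.4] 10.5
side red [509. 306.] 406.5 [ 684.1 -707.2] [ 92.4 105.3] 27.1
side red [ 69. 169.] 300.0 [124.7 724.5] [254.5  50.1] 5.5
side red [507. 333.] 201.5 [ 585.8 -752.6] [47.4 70.3] 39.2
side blue [310. 202.] 1428.5 [628.2 -12.5] [192.2 160.5] 84.8
side yellow [359. 241.] 1950.0 [ 596.4 -258. ] [167.3 186.1] 5.4
side yellow [485. 345.] 560.5 [ 519.3 -734.9] [84.3 66.2] 10.0
side orange [55. 82.] 5712.5 [ 636.6 1946.9] [2703.9  706.2] 72.0
side orange [151.  92.] 800.0 [ 717.5 1150.8] [946.7 138.6] 57.4
side orange [171. 138.] 645.0 [498.5 662.5] [212.7 164.7] 72.4
side orange [207. 130.] 555.0 [669.6 619.2] [308.3 154. ] 65.4
side green [285. 243.] 135.0 [ 397.8 -145.7] [80.1 35.8] 48.7
wrist red [298.   5.] 750.0 [594.9 167. ] [14.3 83.8] 90.0
wrist red [188. 363.] 94.5 [ 444.5 -270.9] [12.6 42.5] 24.6
wrist blue [339. 167.] 18355.5 [641.1   1.8] [171.  143.2] 84.7
wrist yellow [303. 318.] 7749.0 [ 606.4 -230.3] [142.9 167.9] 5.7
wrist orange [178. 163.] 272.0 [467.4  19. ] [24.2 40.2] 27.2
wrist green [152. 271.] 749.0 [ 418.4 -111.9] [65.3 28.5] 41.2
```

```bash
python3 - <<'E'
from h import *
print('rough',[ (n,cast(grab('scene'),[u],z).round(3)[0,:2]) for n,u,z in [('hb',(284,186),.022),('ht',(302,158),.022),('tin',(167,256),.026),('bot',(100,352),.0),('shoe',(368,160),.0)]])
E
python3 -m pendant '[{"dx":0.02,"dy":-0.03,"dz":-0.035},{"dx":0.02,"dy":-0.03,"dz":-0.03},{"dx":0.02,"dy":-0.02,"dz":-0.03},{"dx":0.02,"dz":-0.03},{},{},{}]'
python3 - <<'E'
from h import *
d=grab('wrist');cv2.imwrite('pics/w1.png',d['frame'][:,:,::-1])
E
```

```text
rough [('hb', array([0.437, 0.13 ])), ('ht', array([0.374, 0.293])), ('tin', array([ 0.43 , -0.283])), ('bot', array([ 0.527, -0.514])), ('shoe', array([0.522, 0.468]))]invalid input
```

View pics/w1.png

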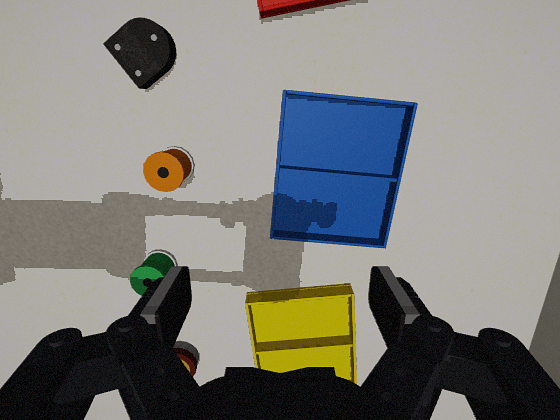

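```bash

python3 -m pendant '[{"dx":0.02,"dy":-0.03,"dz":-0.02},{"dx":0.03,"dy":-0.03,"dz":-0.03},{"dx":0.03,"dy":-0.02,"dz":-0.03},{"dx":0.02,"dz":-0.03},{"dz":0},{"dz":0},{"dz":0}]'
python3 - <<'E'
from h import *
d=grab('wrist');cv2.imwrite('pics/w2.png',d['frame'][:,:,::-1])
for c,z in [('red',.026),('blue',.026),('yellow',.026),('orange',.046),('green',.046)]:
        for k in blobs(mask(d,c),60)[:4]:
            P=cast(d,k[:,0],z)[:,:2]; r=cv2.minAreaRect((P*1000).astype(np.float32))
            u=k[:,0].mean(0)
            print(c,u.round(),cv2.contourArea(k),np.round(r[0],1),np.round(r[1],1),round(r[2],1))
E
```

```text
red [299.   5.] 753.0 [596.4 167.1] [14.4 85.9] 90.0
red [187. 363.] 95.5 [ 444.5 -270.4] [12.6 43.5] 24.6
blue [339. 167.] 18302.5 [641.3   1.9] [170.9 143.2] 84.8
yellow [305. 326.] 7771.0 [ 606.6 -231.9] [142.9 170.1] 5.7
orange [180. 164.] 267.5 [468.3  16. ] [24.  40.2] 17.2
green [149. 272.] 786.0 [ 418.4 -112.4] [64.8 28.8] 42.2invalid input
```

View pics/w2.png

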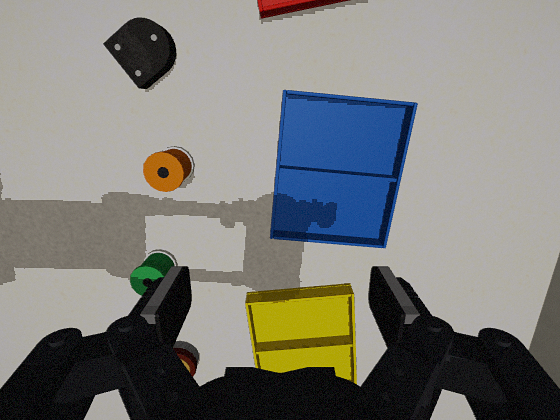

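The pendant refused the rows because keys were missing, so I'll fill in every key.

```bash

python3 -m pendant '[{"dx":0.02,"dy":-0.03,"dz":-0.02,"rx":0,"ry":0,"rz":0,"hand":0.085},{"dx":0.03,"dy":-0.03,"dz":-0.02,"rx":0,"ry":0,"rz":0,"hand":0.085},{"dx":0.03,"dy":-0.02,"dz":-0.02,"rx":0,"ry":0,"rz":0,"hand":0.085},{"dx":0.02,"dy":0,"dz":-0.02,"rx":0,"ry":0,"rz":0,"hand":0.085},{"dx":0,"dy":0,"dz":0,"rx":0,"ry":0,"rz":0,"hand":0.085}]'; python3 -m pendant '[{"dx":0,"dy":0,"dz":0,"rx":0,"ry":0,"rz":0,"hand":0.085}]' 60
```

```text
clock: 1.07
position: [0.4991, 0.1001, 0.3138]
ee_rot: [0.002, 0.706, 0.708, 0.004]
contact_force: [0.8, -0.3, 1.0]
width: 0.0851
gripper_force: 0.0
clock: 1.15
position: [0.4988, 0.0973, 0.3104]
ee_rot: [0.001, 0.706, 0.708, 0.001]
contact_force: [-0.6, -0.9, -0.1]
width: 0.0849
gripper_force: 0.0
```

```bash

python3 - <<'E'
from h import *
d=grab('wrist');cv2.imwrite('pics/w3.png',d['frame'][:,:,::-1])
h=cv2.cvtColor(d['frame'],cv2.COLOR_RGB2HSV)
for c,z in [('red',.026),('blue',.026),('yellow',.026),('orange',.046),('green',.046)]:
        for k in blobs(mask(d,c),150)[:3]:
            P=cast(d,k[:,0],z)[:,:2]; r=cv2.minAreaRect((P*1000).astype(np.float32))
            u=k[:,0].mean(0)
            print(c,u.round(),cv2.contourArea(k),np.round(r[0],1),np.round(r[1],1),round(r[2],1))
E
```

```text
red [367.  51.] 12070.5 [611.6 241.3] [146.1 130. ] 10.2
blue [370. 221.] 10199.0 [639.    4.3] [175.  147.6] 84.8
yellow [340. 344.] 3902.5 [ 606.2 -224.1] [144.  162.2] 5.7
orange [175.   7.] 524.5 [378.9 277.8] [44.5 17.8] 0.2
orange [245. 224.] 518.5 [453.9  17. ] [42.7 48.3] 33.5
green [226. 299.] 597.0 [ 415.4 -113.7] [63.8 40.3] 87.7
```

View pics/w3.png

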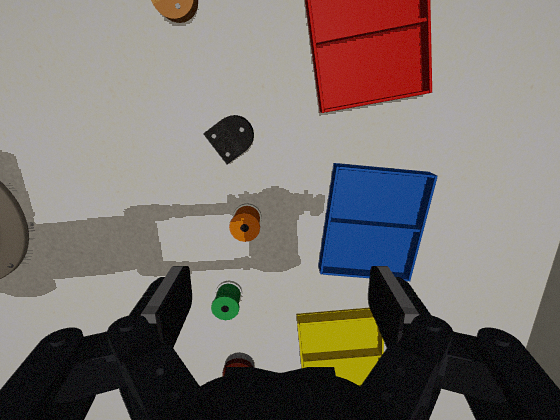

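```bash
cat >> h.py <<'E'
def heel(d,m):
    for k in blobs(m,200):
        P=cast(d,k[:,0],.022)[:,:2]*1000
        r=cv2.minAreaRect(P.astype(np.float32))
        if 40<min(r[1]) and max(r[1])<75:
            c=np.array(r[0]);M=cv2.moments(P.astype(np.float32).reshape(-1,1,2));g=np.array([M['m10'],M['m01']])/M['m00']
            # flat edge: longest edge of the simplified outline
            a=cv2.approxPolyDP(P.astype(np.float32).reshape(-1,1,2),3,True)[:,0]
            e=np.roll(a,-1,0)-a;L=np.hypot(*e.T)
            v=c-g
            print('heel rect',np.round(r[0],1),np.round(r[1],1),round(r[2],1),'cen',g.round(1),'+x dir',np.degrees(np.arctan2(v[1],v[0])).round(1),
              'edges',[(round(float(l)),round(float(np.degrees(np.arctan2(y,x)))%180)) for l,(x,y) in zip(L,e) if l>20])
E
python3 - <<'E'
from h import *
d=grab('wrist');h=cv2.cvtColor(d['frame'],cv2.COLOR_RGB2HSV)
m=cv2.inRange(h,(0,0,0),(180,255,80));m[230:]=0;m[:90]=0;m[:,:190]=0;m[:,300:]=0;m=cv2.morphologyEx(m,cv2.MORPH_CLOSE,np.ones((9,9)))
heel(d,m)
for u in [(245,227),(225,309)]: print(u,h[u[1]-3,u[0]-7],h[u[1]-8,u[0]-8],cast(d,u,.046).round(4)[0])
for c in ['orange','green']:
  m=mask(d,c,100,130)
  for k in blobs(m,150):
    (x,y),r=cv2.minEnclosingCircle(k);print(c,x,y,r,cast(d,(x,y),.046)[0].round(4))
E
```

```text
heel rect [434.6 133.5] [59.6 52. ] 35.5 cen [432.5 132.1] +x dir 33.8 edges [(21, 0), (39, 34), (50, 125), (31, 33), (20, 130)]
(245, 227) [ 17 255 171] [ 14 255 122] [0.4493 0.0101 0.046 ]
(225, 309) [ 68 182 129] [ 67 185 128] [ 0.4137 -0.1269  0.046 ]
orange 173.5 2.0 19.602394104003906 [0.3784 0.2836 0.046 ]
```

```bash

python3 -m pendant '[{"dx":0.0145,"dy":-0.033,"dz":0,"rx":0,"ry":0,"rz":0,"hand":0.085},{"dx":0.0145,"dy":-0.0335,"dz":0,"rx":0,"ry":0,"rz":0,"hand":0.085},{"dx":0,"dy":0,"dz":0.025,"rx":0,"ry":0,"rz":7,"hand":0.085},{"dx":0,"dy":0,"dz":0.025,"rx":0,"ry":0,"rz":7,"hand":0.085},{"dx":0,"dy":0,"dz":0.025,"rx":0,"ry":0,"rz":7,"hand":0.085},{"dx":0,"dy":0,"dz":0.025,"rx":0,"ry":0,"rz":7,"hand":0.085},{"dx":0,"dy":0,"dz":0.025,"rx":0,"ry":0,"rz":7,"hand":0.085},{"dx":0,"dy":0,"dz":0.025,"rx":0,"ry":0,"rz":7,"hand":0.085},{"dx":0,"dy":0,"dz":0.025,"rx":0,"ry":0,"rz":7,"hand":0.085},{"dx":0,"dy":0,"dz":0,"rx":0,"ry":0,"rz":6.5,"hand":0.085},{"dx":0,"dy":0,"dz":0,"rx":0,"ry":0,"rz":0,"hand":0.085},{"dx":0,"dy":0,"dz":0,"rx":0,"ry":0,"rz":0,"hand":0.085}]'
python3 - <<'E'
from h import *
s=manip.get_state();print(s['position'],q(s['ee_rot']).as_matrix().round(3),s['qpos'])
E
```

```text
clock: 2.25
position: [0.4318, 0.1247, 0.1331]
ee_rot: [-0.0, 0.955, 0.297, -0.001]
contact_force: [0.3, 0.7, 0.6]
width: 0.0852
gripper_force: 0.0
[0.43180434 0.12473683 0.13305265] [[ 0.823  0.568 -0.002]
 [ 0.568 -0.823 -0.001]
 [-0.002 -0.001 -1.   ]] [ 1.26433787e-01  1.72144467e-01  1.91266898e+00 -3.40333302e-04
  1.05887719e+00  1.09376116e+00]
```

```bash
cat >> h.py <<'E'
def to(x,y,z,yaw=None):
    s=manip.get_state();Rm=q(s['ee_rot']).as_matrix()
    cur=np.degrees(np.arctan2(Rm[1,1],Rm[0,1]))
    print('tool delta mm',(1000*Rm.T@(np.array([x,y,z])-s['position'])).round(1),'tool-y yaw',cur.round(1),'rz',None if yaw is None else round(-(yaw-cur),1),'W',round(s['width'],4),'F',s['contact_force'].round(1),'grip',round(float(s['gripper_force']),1), 't',round(s['clock'],1))
E
python3 -m pendant '[{"dx":0,"dy":-0.0055,"dz":0.035,"rx":0,"ry":0,"rz":0,"hand":0.085},{"dx":0,"dy":0,"dz":0.035,"rx":0,"ry":0,"rz":0,"hand":0.085},{"dx":0,"dy":0,"dz":0.03,"rx":0,"ry":0,"rz":0,"hand":0.085},{"dx":0,"dy":0,"dz":0.02,"rx":0,"ry":0,"rz":0,"hand":0.085},{"dx":0,"dy":0,"dz":0.008,"rx":0,"ry":0,"rz":0,"hand":0.085},{"dx":0,"dy":0,"dz":0,"rx":0,"ry":0,"rz":0,"hand":0.085}]' 60
python3 -c "
from h import *
to(.428,.129,.002,-55.5)"
```

```text
clock: 2.75
position: [0.4282, 0.1297, 0.0049]
ee_rot: [-0.0, 0.955, 0.297, -0.001]
contact_force: [-0.0, -0.3, 0.5]
width: 0.085
gripper_force: 0.0
tool delta mm [-0.6  0.5  2.9] tool-y yaw -55.4 rz 0.1 W 0.085 F [-0.  -0.3  0.5] grip 0.0 t 2.8
```

Close, and lift.

```bash

python3 -m pendant '[{"dx":0,"dy":0,"dz":0.002,"rx":0,"ry":0,"rz":0,"hand":0.04},{"dx":0,"dy":0,"dz":0,"rx":0,"ry":0,"rz":0,"hand":0.04},{"dx":0,"dy":0,"dz":0,"rx":0,"ry":0,"rz":0,"hand":0.04},{"dx":0,"dy":0,"dz":0,"rx":0,"ry":0,"rz":0,"hand":0.04},{"dx":0,"dy":0,"dz":0,"rx":0,"ry":0,"rz":0,"hand":0.04},{"dx":0,"dy":0,"dz":0,"rx":0,"ry":0,"rz":0,"hand":0.04},{"dx":0,"dy":0,"dz":0,"rx":0,"ry":0,"rz":0,"hand":0.04},{"dx":0,"dy":0,"dz":0,"rx":0,"ry":0,"rz":0,"hand":0.04}]' 60
python3 -m pendant '[{"dx":0,"dy":0,"dz":-0.02,"rx":0,"ry":0,"rz":0,"hand":0.04},{"dx":0,"dy":0,"dz":-0.04,"rx":0,"ry":0,"rz":0,"hand":0.04},{"dx":0,"dy":0,"dz":-0.03,"rx":0,"ry":0,"rz":0,"hand":0.04},{"dx":0,"dy":0,"dz":0,"rx":0,"ry":0,"rz":0,"hand":0.04},{"dx":0,"dy":0,"dz":0,"rx":0,"ry":0,"rz":0,"hand":0.04}]' 60
python3 - <<'E'
from h import *
# red tray
c=np.array([613,247.]);y=np.radians(10.2);ax=np.array([np.cos(y),np.sin(y)]);ay=np.array([-ax[1],ax[0]])
for s in (1,-1): print(s,(c+s*42*ay).round(1))
to(.428,.129,.1,10.2)
E
```

```text
clock: 3.42
position: [0.4302, 0.1303, 0.0057]
ee_rot: [0.0, 0.955, 0.297, 0.002]
contact_force: [-0.4, -0.1, 6.7]
width: 0.0508
gripper_force: 62.6
clock: 3.83
position: [0.4306, 0.1305, 0.0965]
ee_rot: [0.001, 0.955, 0.297, 0.003]
contact_force: [0.2, 0.0, -0.8]
width: 0.0506
gripper_force: 62.8
1 [605.6 288.3]
-1 [620.4 205.7]
tool delta mm [-2.9 -0.2 -3.5] tool-y yaw -55.5 rz -65.7 W 0.0506 F [ 0.2  0.  -0.8] grip 62.8 t 3.8
```

```bash

python3 -m pendant '[{"dx":0.033,"dy":0.0085,"dz":0,"rx":0,"ry":0,"rz":0,"hand":0.04},{"dx":0.033,"dy":0.0085,"dz":0,"rx":0,"ry":0,"rz":0,"hand":0.04},{"dx":0.033,"dy":0.0085,"dz":0,"rx":0,"ry":0,"rz":0,"hand":0.04},{"dx":0.033,"dy":0.0085,"dz":0,"rx":0,"ry":0,"rz":0,"hand":0.04},{"dx":0.033,"dy":0.0085,"dz":0,"rx":0,"ry":0,"rz":0,"hand":0.04},{"dx":0.032,"dy":0.008,"dz":0,"rx":0,"ry":0,"rz":0,"hand":0.04}]' 60
python3 -m pendant '[{"dx":0,"dy":0,"dz":0,"rx":0,"ry":0,"rz":-6.6,"hand":0.04},{"dx":0,"dy":0,"dz":0,"rx":0,"ry":0,"rz":-6.6,"hand":0.04},{"dx":0,"dy":0,"dz":0,"rx":0,"ry":0,"rz":-6.6,"hand":0.04},{"dx":0,"dy":0,"dz":0,"rx":0,"ry":0,"rz":-6.6,"hand":0.04},{"dx":0,"dy":0,"dz":0,"rx":0,"ry":0,"rz":-6.6,"hand":0.04},{"dx":0,"dy":0,"dz":0,"rx":0,"ry":0,"rz":-6.6,"hand":0.04},{"dx":0,"dy":0,"dz":0,"rx":0,"ry":0,"rz":-6.6,"hand":0.04},{"dx":0,"dy":0,"dz":0,"rx":0,"ry":0,"rz":-6.6,"hand":0.04},{"dx":0,"dy":0,"dz":0,"rx":0,"ry":0,"rz":-6.6,"hand":0.04},{"dx":0,"dy":0,"dz":0,"rx":0,"ry":0,"rz":-6.6,"hand":0.04},{"dx":0,"dy":0,"dz":0,"rx":0,"ry":0,"rz":0,"hand":0.04},{"dx":0,"dy":0,"dz":0,"rx":0,"ry":0,"rz":0,"hand":0.04}]' 60
python3 - <<'E'
from h import *
to(.6213,.2007,.0095,10.2)
d=grab('wrist');cv2.imwrite('pics/w4.png',d['frame'][:,:,::-1])
for k in blobs(mask(d,'red',130,60),1500): 
    r=cv2.minAreaRect((1000*cast(d,k[:,0],.026)[:,:2]).astype(np.float32));print(np.round(r[0],1),np.round(r[1],1),r[2])
E
```

```text
clock: 4.33
position: [0.6202, 0.2005, 0.0922]
ee_rot: [-0.0, 0.955, 0.297, -0.001]
contact_force: [-0.2, -0.6, -0.8]
width: 0.0503
gripper_force: 62.7
clock: 5.33
position: [0.6188, 0.1999, 0.0927]
ee_rot: [-0.001, 0.641, 0.768, -0.001]
contact_force: [-0.6, 0.1, -0.6]
width: 0.0503
gripper_force: 62.7
tool delta mm [ 0.3  2.8 83.2] tool-y yaw 10.3 rz 0.1 W 0.0503 F [-0.6  0.1 -0.6] grip 62.7 t 5.3
[610.6 256.9] [143.2 161. ] 10.264558792114258
```

View pics/w4.png

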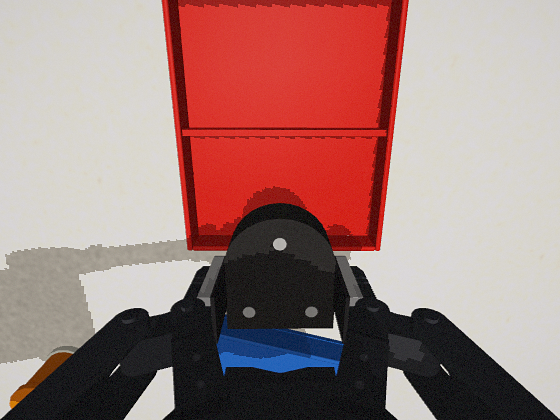

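```bash

python3 - <<'E'
from h import *
d=grab('wrist')
for u in [(186,130),(386,132),(283.5,131),(189,249),(381,249)]: print(u,(1000*cast(d,u,.026)[0]).round(1))
E
```

```text
(186, 130) [546.4 252.1  26. ]
(386, 132) [675.9 274.4  26. ]
(283.5, 131) [609.5 263.   26. ]
(189, 249) [556.  165.8  26. ]
(381, 249) [696.6 191.7  26. ]
```

```bash

python3 -m pendant '[{"dx":0.017,"dy":0.003,"dz":0,"rx":0,"ry":0,"rz":0,"hand":0.04},{"dx":0,"dy":0,"dz":0.03,"rx":0,"ry":0,"rz":0,"hand":0.04},{"dx":0,"dy":0,"dz":0.03,"rx":0,"ry":0,"rz":0,"hand":0.04},{"dx":0,"dy":0,"dz":0.014,"rx":0,"ry":0,"rz":0,"hand":0.04},{"dx":0,"dy":0,"dz":0.004,"rx":0,"ry":0,"rz":0,"hand":0.04},{"dx":0,"dy":0,"dz":0.002,"rx":0,"ry":0,"rz":0,"hand":0.04},{"dx":0,"dy":0,"dz":0,"rx":0,"ry":0,"rz":0,"hand":0.04},{"dx":0,"dy":0,"dz":0,"rx":0,"ry":0,"rz":0,"hand":0.04}]' 60
python3 -c "
from h import *
to(.619,.217,.0097,10.4)"
```

```text
clock: 6.1
position: [0.6207, 0.2176, 0.0154]
ee_rot: [0.001, 0.64, 0.769, 0.001]
contact_force: [0.1, -0.4, 0.5]
width: 0.0505
gripper_force: 62.8
tool delta mm [-0.3 -1.8  5.7] tool-y yaw 10.5 rz 0.1 W 0.0505 F [ 0.1 -0.4  0.5] grip 62.8 t 6.1
```

```bash

python3 -m pendant '[{"dx":0,"dy":0,"dz":0.003,"rx":0,"ry":0,"rz":0,"hand":0.04},{"dx":0,"dy":0,"dz":0.0025,"rx":0,"ry":0,"rz":0,"hand":0.04},{"dx":0,"dy":0,"dz":0,"rx":0,"ry":0,"rz":0,"hand":0.04},{"dx":0,"dy":0,"dz":0,"rx":0,"ry":0,"rz":0,"hand":0.04}]' 60
python3 -m pendant '[{"dx":0,"dy":0,"dz":0,"rx":0,"ry":0,"rz":0,"hand":0.068},{"dx":0,"dy":0,"dz":0,"rx":0,"ry":0,"rz":0,"hand":0.068},{"dx":0,"dy":0,"dz":0,"rx":0,"ry":0,"rz":0,"hand":0.068},{"dx":0,"dy":0,"dz":0,"rx":0,"ry":0,"rz":0,"hand":0.068}]' 60
python3 -m pendant '[{"dx":0,"dy":0,"dz":-0.01,"rx":0,"ry":0,"rz":0,"hand":0.068},{"dx":0,"dy":0,"dz":-0.03,"rx":0,"ry":0,"rz":0,"hand":0.068},{"dx":0,"dy":0,"dz":-0.04,"rx":0,"ry":0,"rz":0,"hand":0.085},{"dx":0,"dy":0,"dz":-0.04,"rx":0,"ry":0,"rz":0,"hand":0.085},{"dx":0,"dy":-0.04,"dz":-0.04,"rx":0,"ry":0,"rz":0,"hand":0.085},{"dx":0,"dy":-0.04,"dz":-0.04,"rx":0,"ry":0,"rz":0,"hand":0.085},{"dx":0,"dy":-0.04,"dz":0,"rx":0,"ry":0,"rz":0,"hand":0.085},{"dx":0,"dy":-0.04,"dz":0,"rx":0,"ry":0,"rz":0,"hand":0.085},{"dx":0,"dy":0,"dz":0,"rx":0,"ry":0,"rz":0,"hand":0.085},{"dx":0,"dy":0,"dz":0,"rx":0,"ry":0,"rz":0,"hand":0.085}]' 60
python3 - <<'E'
from h import *
d=grab('wrist');cv2.imwrite('pics/w5.png',d['frame'][:,:,::-1])
to(.374,.293,.2)
h=cv2.cvtColor(d['frame'],cv2.COLOR_RGB2HSV)
m=cv2.inRange(h,(5,90,60),(22,255,255));m=cv2.morphologyEx(m,cv2.MORPH_CLOSE,np.ones((5,5)))
heel(d,m)
E
```

```text
clock: 6.43
position: [0.6206, 0.2176, 0.0098]
ee_rot: [0.001, 0.64, 0.769, 0.001]
contact_force: [0.4, -0.8, 4.2]
width: 0.0508
gripper_force: 63.2
clock: 6.77
position: [0.6193, 0.2173, 0.0083]
ee_rot: [-0.0, 0.639, 0.769, -0.0]
contact_force: [-0.4, 0.1, 0.5]
width: 0.0683
gripper_force: 0.0
clock: 7.6
position: [0.4803, 0.1917, 0.1884]
ee_rot: [-0.0, 0.639, 0.769, -0.0]
contact_force: [0.7, 0.2, 1.1]
width: 0.0848
gripper_force: 0.0
tool delta mm [119.1 -88.5 -11.6] tool-y yaw 10.5 rz None W 0.0855 F [ 0.9 -0.3 -0.2] grip 0.0 t 7.7
heel rect [370.9 302.6] [54.8 61.2] 25.1 cen [369.2 304.8] +x dir -52.1 edges [(52, 26), (36, 114), (34, 119)]
heel rect [446.9   2.6] [46.5 75. ] 6.1 cen [448.8   1.2] +x dir 142.2 edges [(44, 76), (21, 66), (40, 97)]
```

View pics/w5.png

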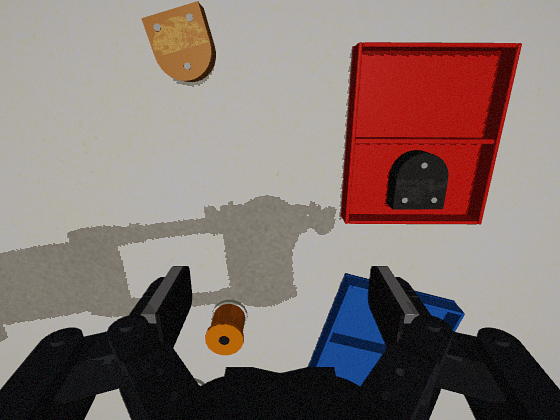

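```bash

python3 -m pendant '[{"dx":0.0342,"dy":-0.023,"dz":0,"rx":0,"ry":0,"rz":0,"hand":0.085},{"dx":0.0342,"dy":-0.023,"dz":0,"rx":0,"ry":0,"rz":0,"hand":0.085},{"dx":0.0342,"dy":-0.023,"dz":0,"rx":0,"ry":0,"rz":0,"hand":0.085},{"dx":0.0342,"dy":-0.023,"dz":0,"rx":0,"ry":0,"rz":0,"hand":0.085},{"dx":0,"dy":0,"dz":0.03,"rx":0,"ry":0,"rz":-5,"hand":0.085},{"dx":0,"dy":0,"dz":0.03,"rx":0,"ry":0,"rz":-5,"hand":0.085},{"dx":0,"dy":0,"dz":0.03,"rx":0,"ry":0,"rz":-5,"hand":0.085},{"dx":0,"dy":0,"dz":0,"rx":0,"ry":0,"rz":0,"hand":0.085},{"dx":0,"dy":0,"dz":0,"rx":0,"ry":0,"rz":0,"hand":0.085}]' 60
python3 -c "
from h import *
to(.3676,.3098,.004,25.5)"
```

```text
clock: 8.4
position: [0.3681, 0.3101, 0.0967]
ee_rot: [-0.001, 0.535, 0.845, -0.001]
contact_force: [0.7, -0.4, 0.7]
width: 0.0853
gripper_force: 0.0
tool delta mm [-0.  -0.3 92.7] tool-y yaw 25.4 rz -0.1 W 0.0853 F [ 0.7 -0.4  0.7] grip 0.0 t 8.4
```

```bash

python3 -m pendant '[{"dx":0,"dy":0,"dz":0.035,"rx":0,"ry":0,"rz":0,"hand":0.085},{"dx":0,"dy":0,"dz":0.035,"rx":0,"ry":0,"rz":0,"hand":0.085},{"dx":0,"dy":0,"dz":0.014,"rx":0,"ry":0,"rz":0,"hand":0.085},{"dx":0,"dy":0,"dz":0.007,"rx":0,"ry":0,"rz":0,"hand":0.085},{"dx":0,"dy":0,"dz":0,"rx":0,"ry":0,"rz":0,"hand":0.04},{"dx":0,"dy":0,"dz":0,"rx":0,"ry":0,"rz":0,"hand":0.04},{"dx":0,"dy":0,"dz":0,"rx":0,"ry":0,"rz":0,"hand":0.04},{"dx":0,"dy":0,"dz":0,"rx":0,"ry":0,"rz":0,"hand":0.04},{"dx":0,"dy":0,"dz":0,"rx":0,"ry":0,"rz":0,"hand":0.04},{"dx":0,"dy":0,"dz":0,"rx":0,"ry":0,"rz":0,"hand":0.04},{"dx":0,"dy":0,"dz":0,"rx":0,"ry":0,"rz":0,"hand":0.04},{"dx":0,"dy":0,"dz":0,"rx":0,"ry":0,"rz":0,"hand":0.04}]' 60
python3 -m pendant '[{"dx":0,"dy":0,"dz":-0.02,"rx":0,"ry":0,"rz":0,"hand":0.04},{"dx":0,"dy":0,"dz":-0.04,"rx":0,"ry":0,"rz":0,"hand":0.04},{"dx":0,"dy":0,"dz":-0.03,"rx":0,"ry":0,"rz":0,"hand":0.04},{"dx":0,"dy":0,"dz":0,"rx":0,"ry":0,"rz":5,"hand":0.04},{"dx":0,"dy":0,"dz":0,"rx":0,"ry":0,"rz":5,"hand":0.04},{"dx":0,"dy":0,"dz":0,"rx":0,"ry":0,"rz":5,"hand":0.04},{"dx":0,"dy":0,"dz":0,"rx":0,"ry":0,"rz":0,"hand":0.04},{"dx":0,"dy":0,"dz":0,"rx":0,"ry":0,"rz":0,"hand":0.04}]' 60
python3 -c "
from h import *
to(.602,.3115,.010,10.4)"
```

```text
clock: 9.4
position: [0.3696, 0.3109, 0.0086]
ee_rot: [0.001, 0.534, 0.846, 0.002]
contact_force: [0.2, -0.4, 6.8]
width: 0.0505
gripper_force: 63.0
clock: 10.07
position: [0.3679, 0.31, 0.0973]
ee_rot: [0.0, 0.639, 0.769, 0.001]
contact_force: [-0.4, 0.4, -1.3]
width: 0.0503
gripper_force: 62.7
tool delta mm [-41.7 230.3  87.7] tool-y yaw 10.6 rz 0.2 W 0.0503 F [-0.4  0.4 -1.3] grip 62.7 t 10.1
```

```bash

python3 -m pendant '[{"dx":-0.007,"dy":0.0384,"dz":0,"rx":0,"ry":0,"rz":0,"hand":0.04},{"dx":-0.007,"dy":0.0384,"dz":0,"rx":0,"ry":0,"rz":0,"hand":0.04},{"dx":-0.007,"dy":0.0384,"dz":0,"rx":0,"ry":0,"rz":0,"hand":0.04},{"dx":-0.007,"dy":0.0384,"dz":0,"rx":0,"ry":0,"rz":0,"hand":0.04},{"dx":-0.007,"dy":0.0384,"dz":0,"rx":0,"ry":0,"rz":0,"hand":0.04},{"dx":-0.007,"dy":0.0384,"dz":0,"rx":0,"ry":0,"rz":0,"hand":0.04},{"dx":0,"dy":0,"dz":0.02,"rx":0,"ry":0,"rz":0,"hand":0.04},{"dx":0,"dy":0,"dz":0.02,"rx":0,"ry":0,"rz":0,"hand":0.04},{"dx":0,"dy":0,"dz":0,"rx":0,"ry":0,"rz":0,"hand":0.04},{"dx":0,"dy":0,"dz":0,"rx":0,"ry":0,"rz":0,"hand":0.04}]' 60
python3 -c "
from h import *
to(.602,.3115,.0126,10.4)"
```

```text
clock: 10.9
position: [0.6007, 0.31, 0.0552]
ee_rot: [-0.001, 0.639, 0.769, -0.002]
contact_force: [0.1, 0.7, -0.3]
width: 0.0502
gripper_force: 62.8
tool delta mm [ 1.3  1.8 42.5] tool-y yaw 10.6 rz 0.2 W 0.0502 F [ 0.1  0.7 -0.3] grip 62.8 t 10.9
```

```bash

python3 -m pendant '[{"dx":0.001,"dy":0.002,"dz":0.02,"rx":0,"ry":0,"rz":0,"hand":0.04},{"dx":0,"dy":0,"dz":0.012,"rx":0,"ry":0,"rz":0,"hand":0.04},{"dx":0,"dy":0,"dz":0.006,"rx":0,"ry":0,"rz":0,"hand":0.04},{"dx":0,"dy":0,"dz":0.003,"rx":0,"ry":0,"rz":0,"hand":0.04},{"dx":0,"dy":0,"dz":0.002,"rx":0,"ry":0,"rz":0,"hand":0.04},{"dx":0,"dy":0,"dz":0,"rx":0,"ry":0,"rz":0,"hand":0.04},{"dx":0,"dy":0,"dz":0,"rx":0,"ry":0,"rz":0,"hand":0.04}]' 60
python3 -c "
from h import *
to(.602,.3115,.0126,10.4)"
```

```text
clock: 11.48
position: [0.6039, 0.312, 0.0142]
ee_rot: [0.0, 0.639, 0.769, 0.0]
contact_force: [0.3, 0.2, -0.5]
width: 0.0504
gripper_force: 62.8
tool delta mm [-0.2 -2.   1.6] tool-y yaw 10.5 rz 0.1 W 0.0504 F [ 0.3  0.2 -0.5] grip 62.8 t 11.5
```

```bash

python3 -m pendant '[{"dx":0,"dy":0,"dz":0.002,"rx":0,"ry":0,"rz":0,"hand":0.04},{"dx":0,"dy":0,"dz":0.001,"rx":0,"ry":0,"rz":0,"hand":0.04},{"dx":0,"dy":0,"dz":0,"rx":0,"ry":0,"rz":0,"hand":0.04},{"dx":0,"dy":0,"dz":0,"rx":0,"ry":0,"rz":0,"hand":0.068},{"dx":0,"dy":0,"dz":0,"rx":0,"ry":0,"rz":0,"hand":0.068},{"dx":0,"dy":0,"dz":0,"rx":0,"ry":0,"rz":0,"hand":0.068},{"dx":0,"dy":0,"dz":0,"rx":0,"ry":0,"rz":0,"hand":0.068}]' 60
python3 -m pendant '[{"dx":0,"dy":0,"dz":-0.01,"rx":0,"ry":0,"rz":0,"hand":0.068},{"dx":0,"dy":0,"dz":-0.03,"rx":0,"ry":0,"rz":0,"hand":0.068},{"dx":0,"dy":0,"dz":-0.04,"rx":0,"ry":0,"rz":0,"hand":0.085},{"dx":0,"dy":0,"dz":-0.04,"rx":0,"ry":0,"rz":0,"hand":0.085},{"dx":-0.03,"dy":-0.012,"dz":-0.02,"rx":0,"ry":0,"rz":0,"hand":0.085},{"dx":-0.035,"dy":-0.02,"dz":-0.01,"rx":0,"ry":0,"rz":0,"hand":0.085},{"dx":-0.035,"dy":-0.02,"dz":-0.01,"rx":0,"ry":0,"rz":0,"hand":0.085},{"dx":-0.035,"dy":-0.02,"dz":-0.01,"rx":0,"ry":0,"rz":0,"hand":0.085},{"dx":-0.035,"dy":-0.02,"dz":-0.01,"rx":0,"ry":0,"rz":0,"hand":0.085},{"dx":-0.035,"dy":-0.02,"dz":-0.01,"rx":0,"ry":0,"rz":0,"hand":0.085},{"dx":-0.035,"dy":-0.02,"dz":-0.01,"rx":0,"ry":0,"rz":0,"hand":0.085},{"dx":-0.035,"dy":-0.01,"dz":0,"rx":0,"ry":0,"rz":0,"hand":0.085}]' 60
python3 -m pendant '[{"dx":-0.035,"dy":0,"dz":0,"rx":0,"ry":0,"rz":5.3,"hand":0.085},{"dx":-0.035,"dy":0,"dz":0,"rx":0,"ry":0,"rz":5.3,"hand":0.085},{"dx":-0.035,"dy":0,"dz":0,"rx":0,"ry":0,"rz":5.3,"hand":0.085},{"dx":-0.03,"dy":0,"dz":0,"rx":0,"ry":0,"rz":0,"hand":0.085},{"dx":0,"dy":0,"dz":0,"rx":0,"ry":0,"rz":0,"hand":0.085},{"dx":0,"dy":0,"dz":0,"rx":0,"ry":0,"rz":0,"hand":0.085}]' 60
python3 - <<'E'
from h import *
d=grab('wrist');cv2.imwrite('pics/w6.png',d['frame'][:,:,::-1])
h=cv2.cvtColor(d['frame'],cv2.COLOR_RGB2HSV)
to(.454,.010,.012,-5.2)
for c in ['blue','yellow']:
    for k in blobs(mask(d,c),1500):
        r=cv2.minAreaRect((1000*cast(d,k[:,0],.026)[:,:2]).astype(np.float32));print(c,np.round(r[0],1),np.round(r[1],1),round(r[2],1))
E
```

```text
clock: 12.07
position: [0.6035, 0.3118, 0.0104]
ee_rot: [-0.0, 0.639, 0.769, -0.0]
contact_force: [-0.6, -0.0, -0.5]
width: 0.0677
gripper_force: 0.0
clock: 13.07
position: [0.5127, 0.014, 0.2134]
ee_rot: [0.001, 0.639, 0.769, 0.001]
contact_force: [0.2, 0.3, 0.5]
width: 0.0851
gripper_force: 0.0
clock: 13.57
position: [0.5206, -0.1199, 0.2109]
ee_rot: [0.0, 0.741, 0.672, 0.0]
contact_force: [-0.3, 0.1, -1.0]
width: 0.0851
gripper_force: 0.0
tool delta mm [121.5 -78.6 199. ] tool-y yaw -5.5 rz -0.3 W 0.0848 F [-0.6  0.4  0.6] grip 0.0 t 13.6
blue [638.4 -23. ] [122.2 144.5] 84.5
yellow [ 607.7 -243.4] [143.2 180.2] 5.9
```

View pics/w6.png

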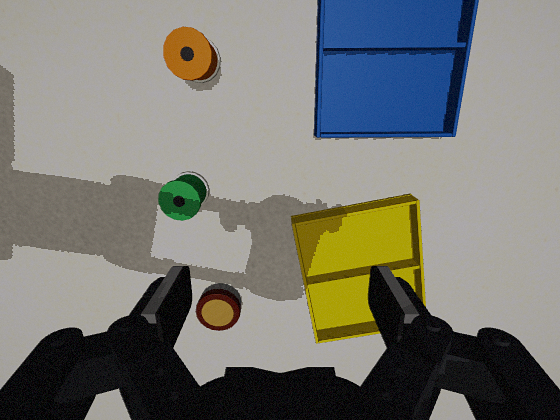

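```bash

python3 - <<'E'
from h import *
d=grab('wrist')
for n,u,z in [('or',(188,54),.046),('gr',(179,200),.046),('tin',(217.5,312),.026),('bluemid',(395,48),.026),('blueL',(315.5,137),.026),('blueR',(456,137),.026),('yTL',(291,215),.026),('yTR',(417,195),.026),('yBL',(316,342.5),.026),('ydivL',(303,280),.026)]: print(n,(1000*cast(d,u,z)[0]).round(1))
g=cv2.cvtColor(d['frame'],cv2.COLOR_RGB2HSV)
m=cv2.inRange(g,(12,80,90),(30,255,255));m[:280]=0;m[:,250:]=0
for k in blobs(m,200): (x,y),r=cv2.minEnclosingCircle(k);print('brass',x,y,r,(1000*cast(d,(x,y),.026)[0]).round(1))
E
```

```text
or [449.9  10.7  46. ]
gr [ 414.8 -123.6   46. ]
tin [ 426.4 -278.8   26. ]
bluemid [6.411e+02 1.000e-01 2.600e+01]
blueL [561.2 -75.5  26. ]
blueR [705.6 -89.3  26. ]
yTL [ 528.9 -158.6   26. ]
yTR [ 668.3 -148.5   26. ]
yBL [ 546.4 -337.8   26. ]
ydivL [ 536.3 -243.2   26. ]
brass 217.0 313.5 16.07025718688965 [ 425.4 -281.    26. ]
```

```bash

python3 -m pendant '[{"dx":0.0306,"dy":-0.0207,"dz":0.017,"rx":0,"ry":0,"rz":0,"hand":0.085},{"dx":0.0306,"dy":-0.0207,"dz":0.017,"rx":0,"ry":0,"rz":0,"hand":0.085},{"dx":0.0306,"dy":-0.0207,"dz":0.017,"rx":0,"ry":0,"rz":0,"hand":0.085},{"dx":0.0306,"dy":-0.0207,"dz":0.017,"rx":0,"ry":0,"rz":0,"hand":0.085},{"dx":0,"dy":0,"dz":0.03,"rx":0,"ry":0,"rz":0,"hand":0.085},{"dx":0,"dy":0,"dz":0.02,"rx":0,"ry":0,"rz":0,"hand":0.085},{"dx":0,"dy":0,"dz":0,"rx":0,"ry":0,"rz":0,"hand":0.085},{"dx":0,"dy":0,"dz":0,"rx":0,"ry":0,"rz":0,"hand":0.085}]' 40
python3 -c "
from h import *
to(.450,.011,.006,-5.3)"
```

```text
clock: 14.33
position: [0.4491, 0.0124, 0.0924]
ee_rot: [-0.001, 0.739, 0.674, -0.0]
contact_force: [-0.4, -0.0, 0.5]
width: 0.0851
gripper_force: 0.0
tool delta mm [-1.3  1.2 86.4] tool-y yaw -5.3 rz 0.0 W 0.0851 F [-0.4 -0.   0.5] grip 0.0 t 14.3
```

```bash

python3 -m pendant '[{"dx":-0.001,"dy":0.001,"dz":0.03,"rx":0,"ry":0,"rz":0,"hand":0.085},{"dx":0,"dy":0,"dz":0.03,"rx":0,"ry":0,"rz":0,"hand":0.085},{"dx":0,"dy":0,"dz":0.018,"rx":0,"ry":0,"rz":0,"hand":0.085},{"dx":0,"dy":0,"dz":0.008,"rx":0,"ry":0,"rz":0,"hand":0.085},{"dx":0,"dy":0,"dz":0,"rx":0,"ry":0,"rz":0,"hand":0.03},{"dx":0,"dy":0,"dz":0,"rx":0,"ry":0,"rz":0,"hand":0.03},{"dx":0,"dy":0,"dz":0,"rx":0,"ry":0,"rz":0,"hand":0.03},{"dx":0,"dy":0,"dz":0,"rx":0,"ry":0,"rz":0,"hand":0.03},{"dx":0,"dy":0,"dz":0,"rx":0,"ry":0,"rz":0,"hand":0.03},{"dx":0,"dy":0,"dz":0,"rx":0,"ry":0,"rz":0,"hand":0.03},{"dx":0,"dy":0,"dz":0,"rx":0,"ry":0,"rz":0,"hand":0.03},{"dx":0,"dy":0,"dz":0,"rx":0,"ry":0,"rz":0,"hand":0.03}]' 40
python3 -m pendant '[{"dx":0,"dy":0,"dz":-0.02,"rx":0,"ry":0,"rz":0,"hand":0.03},{"dx":0,"dy":0,"dz":-0.04,"rx":0,"ry":0,"rz":0,"hand":0.03},{"dx":0,"dy":0,"dz":-0.03,"rx":0,"ry":0,"rz":0,"hand":0.03},{"dx":0,"dy":0,"dz":0,"rx":0,"ry":0,"rz":0,"hand":0.03},{"dx":0,"dy":0,"dz":0,"rx":0,"ry":0,"rz":0,"hand":0.03}]' 40
python3 -c "
from h import *
to(.645,.044,.012,-5.3)"
```

```text
clock: 15.33
position: [0.4522, 0.0098, 0.0082]
ee_rot: [0.001, 0.74, 0.673, 0.001]
contact_force: [-0.4, 1.0, 5.0]
width: 0.0423
gripper_force: 39.7
clock: 15.75
position: [0.4525, 0.0098, 0.099]
ee_rot: [0.002, 0.74, 0.673, 0.002]
contact_force: [0.1, 0.1, -1.2]
width: 0.0425
gripper_force: 40.7
tool delta mm [ 52.2 187.8  88.2] tool-y yaw -5.4 rz -0.1 W 0.0425 F [ 0.1  0.1 -1.2] grip 40.7 t 15.8
```

```bash

python3 -m pendant '[{"dx":0.0104,"dy":0.0376,"dz":0,"rx":0,"ry":0,"rz":0,"hand":0.03},{"dx":0.0104,"dy":0.0376,"dz":0,"rx":0,"ry":0,"rz":0,"hand":0.03},{"dx":0.0104,"dy":0.0376,"dz":0,"rx":0,"ry":0,"rz":0,"hand":0.03},{"dx":0.0104,"dy":0.0376,"dz":0,"rx":0,"ry":0,"rz":0,"hand":0.03},{"dx":0.0104,"dy":0.0376,"dz":0,"rx":0,"ry":0,"rz":0,"hand":0.03},{"dx":0,"dy":0,"dz":0.02,"rx":0,"ry":0,"rz":0,"hand":0.03},{"dx":0,"dy":0,"dz":0.02,"rx":0,"ry":0,"rz":0,"hand":0.03},{"dx":0,"dy":0,"dz":0.015,"rx":0,"ry":0,"rz":0,"hand":0.03},{"dx":0,"dy":0,"dz":0,"rx":0,"ry":0,"rz":0,"hand":0.03},{"dx":0,"dy":0,"dz":0,"rx":0,"ry":0,"rz":0,"hand":0.03}]' 40
python3 -c "
from h import *
to(.645,.044,.0122,-5.3)"
```

```text
clock: 16.58
position: [0.6411, 0.0442, 0.0394]
ee_rot: [-0.002, 0.74, 0.673, -0.002]
contact_force: [-0.2, 0.4, -0.2]
width: 0.0419
gripper_force: 40.9
tool delta mm [ 0.2  4.  27.2] tool-y yaw -5.4 rz -0.1 W 0.0419 F [-0.2  0.4 -0.2] grip 40.9 t 16.6
```

```bash

python3 -m pendant '[{"dx":0,"dy":0.003,"dz":0.014,"rx":0,"ry":0,"rz":0,"hand":0.03},{"dx":0,"dy":0,"dz":0.008,"rx":0,"ry":0,"rz":0,"hand":0.03},{"dx":0,"dy":0,"dz":0.003,"rx":0,"ry":0,"rz":0,"hand":0.03},{"dx":0,"dy":0,"dz":0.0015,"rx":0,"ry":0,"rz":0,"hand":0.03},{"dx":0,"dy":0,"dz":0,"rx":0,"ry":0,"rz":0,"hand":0.03},{"dx":0,"dy":0,"dz":0,"rx":0,"ry":0,"rz":0,"hand":0.03}]' 40
python3 -c "
from h import *
to(.645,.044,.0122,-5.3)"
```

```text
clock: 17.08
position: [0.646, 0.0438, 0.0157]
ee_rot: [0.0, 0.74, 0.673, 0.0]
contact_force: [-0.2, -0.9, 0.7]
width: 0.0421
gripper_force: 40.9
tool delta mm [ 0.1 -1.   3.5] tool-y yaw -5.4 rz -0.1 W 0.0421 F [-0.2 -0.9  0.7] grip 40.9 t 17.1
```

```bash

python3 -m pendant '[{"dx":0,"dy":0,"dz":0.002,"rx":0,"ry":0,"rz":0,"hand":0.03},{"dx":0,"dy":0,"dz":0.002,"rx":0,"ry":0,"rz":0,"hand":0.03},{"dx":0,"dy":0,"dz":0,"rx":0,"ry":0,"rz":0,"hand":0.03},{"dx":0,"dy":0,"dz":0,"rx":0,"ry":0,"rz":0,"hand":0.03}]' 40
python3 -m pendant '[{"dx":0,"dy":0,"dz":0,"rx":0,"ry":0,"rz":0,"hand":0.064},{"dx":0,"dy":0,"dz":0,"rx":0,"ry":0,"rz":0,"hand":0.064},{"dx":0,"dy":0,"dz":0,"rx":0,"ry":0,"rz":0,"hand":0.064},{"dx":0,"dy":0,"dz":0,"rx":0,"ry":0,"rz":0,"hand":0.064},{"dx":0,"dy":0,"dz":-0.01,"rx":0,"ry":0,"rz":0,"hand":0.064},{"dx":0,"dy":0,"dz":-0.03,"rx":0,"ry":0,"rz":0,"hand":0.064},{"dx":0,"dy":0,"dz":-0.04,"rx":0,"ry":0,"rz":0,"hand":0.085},{"dx":0,"dy":0,"dz":-0.03,"rx":0,"ry":0,"rz":0,"hand":0.085}]' 40
python3 -m pendant '[{"dx":-0.0236,"dy":-0.0268,"dz":0,"rx":0,"ry":0,"rz":0,"hand":0.085},{"dx":-0.0236,"dy":-0.0268,"dz":0,"rx":0,"ry":0,"rz":0,"hand":0.085},{"dx":-0.0236,"dy":-0.0268,"dz":0,"rx":0,"ry":0,"rz":0,"hand":0.085},{"dx":-0.0236,"dy":-0.0268,"dz":0,"rx":0,"ry":0,"rz":0,"hand":0.085},{"dx":-0.0236,"dy":-0.0268,"dz":0,"rx":0,"ry":0,"rz":0,"hand":0.085},{"dx":-0.0236,"dy":-0.0268,"dz":0,"rx":0,"ry":0,"rz":0,"hand":0.085},{"dx":-0.0236,"dy":-0.0268,"dz":0,"rx":0,"ry":0,"rz":0,"hand":0.085},{"dx":-0.0236,"dy":-0.0268,"dz":0,"rx":0,"ry":0,"rz":0,"hand":0.085},{"dx":0,"dy":0,"dz":0,"rx":0,"ry":0,"rz":0,"hand":0.085},{"dx":0,"dy":0,"dz":0,"rx":0,"ry":0,"rz":0,"hand":0.085}]' 40
python3 -c "
from h import *
to(.415,-.124,.006,-5.3)"
```

```text
clock: 17.42
position: [0.6463, 0.0438, 0.0123]
ee_rot: [0.001, 0.74, 0.673, 0.001]
contact_force: [-1.1, 0.3, 4.2]
width: 0.0418
gripper_force: 41.0
clock: 18.08
position: [0.6462, 0.0438, 0.1237]
ee_rot: [0.001, 0.74, 0.673, 0.001]
contact_force: [0.8, -0.2, 0.3]
width: 0.0849
gripper_force: 0.0
clock: 18.92
position: [0.4137, -0.1248, 0.1218]
ee_rot: [0.001, 0.741, 0.672, 0.0]
contact_force: [0.1, 0.1, 0.5]
width: 0.0852
gripper_force: 0.0
tool delta mm [  0.9   1.1 115.8] tool-y yaw -5.6 rz -0.3 W 0.0852 F [0.1 0.1 0.5] grip 0.0 t 18.9
```

```bash

python3 -m pendant '[{"dx":0,"dy":0.001,"dz":0.04,"rx":0,"ry":0,"rz":0,"hand":0.085},{"dx":0,"dy":0,"dz":0.035,"rx":0,"ry":0,"rz":0,"hand":0.085},{"dx":0,"dy":0,"dz":0.024,"rx":0,"ry":0,"rz":0,"hand":0.085},{"dx":0,"dy":0,"dz":0.012,"rx":0,"ry":0,"rz":0,"hand":0.085},{"dx":0,"dy":0,"dz":0.005,"rx":0,"ry":0,"rz":0,"hand":0.085},{"dx":0,"dy":0,"dz":0,"rx":0,"ry":0,"rz":0,"hand":0.03},{"dx":0,"dy":0,"dz":0,"rx":0,"ry":0,"rz":0,"hand":0.03},{"dx":0,"dy":0,"dz":0,"rx":0,"ry":0,"rz":0,"hand":0.03},{"dx":0,"dy":0,"dz":0,"rx":0,"ry":0,"rz":0,"hand":0.03},{"dx":0,"dy":0,"dz":0,"rx":0,"ry":0,"rz":0,"hand":0.03},{"dx":0,"dy":0,"dz":0,"rx":0,"ry":0,"rz":0,"hand":0.03},{"dx":0,"dy":0,"dz":0,"rx":0,"ry":0,"rz":0,"hand":0.03}]' 40
python3 -m pendant '[{"dx":0,"dy":0,"dz":0,"rx":0,"ry":0,"rz":0,"hand":0.03}]' 40
python3 -m pendant '[{"dx":0,"dy":0,"dz":-0.02,"rx":0,"ry":0,"rz":0,"hand":0.03},{"dx":0,"dy":0,"dz":-0.04,"rx":0,"ry":0,"rz":0,"hand":0.03},{"dx":0,"dy":0,"dz":-0.035,"rx":0,"ry":0,"rz":0,"hand":0.03},{"dx":0,"dy":0,"dz":0,"rx":0,"ry":0,"rz":0,"hand":0.03},{"dx":0,"dy":0,"dz":0,"rx":0,"ry":0,"rz":0,"hand":0.03}]' 40
python3 -c "
from h import *
to(.637,-.040,.012,-5.3)"
```

```text
clock: 19.92
position: [0.4168, -0.1244, 0.0062]
ee_rot: [0.001, 0.74, 0.673, 0.001]
contact_force: [0.6, 1.8, 6.7]
width: 0.0426
gripper_force: 39.7
clock: 20.0
position: [0.4168, -0.1244, 0.0063]
ee_rot: [0.001, 0.74, 0.673, 0.001]
contact_force: [0.4, 1.5, 6.7]
width: 0.0424
gripper_force: 39.7
clock: 20.42
position: [0.4171, -0.1249, 0.1023]
ee_rot: [0.003, 0.74, 0.673, 0.001]
contact_force: [-0.4, -0.0, -0.3]
width: 0.0423
gripper_force: 40.9
tool delta mm [105.4 210.3  91.3] tool-y yaw -5.4 rz -0.1 W 0.0423 F [-0.4 -0.  -0.3] grip 40.9 t 20.4
```

```bash

python3 -m pendant '[{"dx":0.0176,"dy":0.0355,"dz":0,"rx":0,"ry":0,"rz":0,"hand":0.03},{"dx":0.0176,"dy":0.0355,"dz":0,"rx":0,"ry":0,"rz":0,"hand":0.03},{"dx":0.0176,"dy":0.0355,"dz":0,"rx":0,"ry":0,"rz":0,"hand":0.03},{"dx":0.0176,"dy":0.0355,"dz":0,"rx":0,"ry":0,"rz":0,"hand":0.03},{"dx":0.0176,"dy":0.0355,"dz":0,"rx":0,"ry":0,"rz":0,"hand":0.03},{"dx":0.0176,"dy":0.0355,"dz":0,"rx":0,"ry":0,"rz":0,"hand":0.03},{"dx":0,"dy":0,"dz":0.02,"rx":0,"ry":0,"rz":0,"hand":0.03},{"dx":0,"dy":0,"dz":0.02,"rx":0,"ry":0,"rz":0,"hand":0.03},{"dx":0,"dy":0,"dz":0.015,"rx":0,"ry":0,"rz":0,"hand":0.03},{"dx":0,"dy":0,"dz":0,"rx":0,"ry":0,"rz":0,"hand":0.03},{"dx":0,"dy":0,"dz":0,"rx":0,"ry":0,"rz":0,"hand":0.03}]' 40
python3 -c "
from h import *
to(.637,-.040,.0105,-5.3)"
```

```text
clock: 21.33
position: [0.6357, -0.0387, 0.0427]
ee_rot: [-0.002, 0.74, 0.673, -0.002]
contact_force: [0.1, 0.3, 0.2]
width: 0.0423
gripper_force: 41.0
tool delta mm [-1.2  1.6 32.2] tool-y yaw -5.4 rz -0.1 W 0.0423 F [0.1 0.3 0.2] grip 41.0 t 21.3
```

```bash

python3 -m pendant '[{"dx":-0.001,"dy":0.001,"dz":0.016,"rx":0,"ry":0,"rz":0,"hand":0.03},{"dx":0,"dy":0,"dz":0.01,"rx":0,"ry":0,"rz":0,"hand":0.03},{"dx":0,"dy":0,"dz":0.005,"rx":0,"ry":0,"rz":0,"hand":0.03},{"dx":0,"dy":0,"dz":0.002,"rx":0,"ry":0,"rz":0,"hand":0.03},{"dx":0,"dy":0,"dz":0,"rx":0,"ry":0,"rz":0,"hand":0.03},{"dx":0,"dy":0,"dz":0,"rx":0,"ry":0,"rz":0,"hand":0.03}]' 40
python3 -c "
from h import *
to(.637,-.040,.0105,-5.3)"
```

```text
clock: 21.83
position: [0.6387, -0.0402, 0.0125]
ee_rot: [0.0, 0.74, 0.673, 0.0]
contact_force: [-0.3, 0.8, -0.9]
width: 0.0421
gripper_force: 41.0
tool delta mm [ 0.  -1.8  2. ] tool-y yaw -5.4 rz -0.1 W 0.0421 F [-0.3  0.8 -0.9] grip 41.0 t 21.8
```

```bash

python3 -m pendant '[{"dx":0,"dy":0,"dz":0.0015,"rx":0,"ry":0,"rz":0,"hand":0.03},{"dx":0,"dy":0,"dz":0.001,"rx":0,"ry":0,"rz":0,"hand":0.03},{"dx":0,"dy":0,"dz":0,"rx":0,"ry":0,"rz":0,"hand":0.03},{"dx":0,"dy":0,"dz":0,"rx":0,"ry":0,"rz":0,"hand":0.064},{"dx":0,"dy":0,"dz":0,"rx":0,"ry":0,"rz":0,"hand":0.064},{"dx":0,"dy":0,"dz":0,"rx":0,"ry":0,"rz":0,"hand":0.064},{"dx":0,"dy":0,"dz":0,"rx":0,"ry":0,"rz":0,"hand":0.064},{"dx":0,"dy":0,"dz":-0.01,"rx":0,"ry":0,"rz":0,"hand":0.064},{"dx":0,"dy":0,"dz":-0.03,"rx":0,"ry":0,"rz":0,"hand":0.064},{"dx":0,"dy":0,"dz":-0.04,"rx":0,"ry":0,"rz":0,"hand":0.085},{"dx":0,"dy":0,"dz":-0.04,"rx":0,"ry":0,"rz":0,"hand":0.085},{"dx":0,"dy":0,"dz":-0.04,"rx":0,"ry":0,"rz":0,"hand":0.085}]' 40
python3 -m pendant '[{"dx":-0.0285,"dy":-0.0252,"dz":-0.01,"rx":0,"ry":0,"rz":0,"hand":0.085},{"dx":-0.0285,"dy":-0.0252,"dz":-0.01,"rx":0,"ry":0,"rz":0,"hand":0.085},{"dx":-0.0285,"dy":-0.0252,"dz":-0.01,"rx":0,"ry":0,"rz":0,"hand":0.085},{"dx":-0.0285,"dy":-0.0252,"dz":-0.01,"rx":0,"ry":0,"rz":0,"hand":0.085},{"dx":-0.0285,"dy":-0.0252,"dz":-0.01,"rx":0,"ry":0,"rz":0,"hand":0.085},{"dx":-0.035,"dy":0,"dz":0,"rx":0,"ry":0,"rz":-5.6,"hand":0.085},{"dx":-0.035,"dy":0,"dz":0,"rx":0,"ry":0,"rz":-5.6,"hand":0.085},{"dx":0,"dy":0,"dz":0,"rx":0,"ry":0,"rz":0,"hand":0.085},{"dx":0,"dy":0,"dz":0,"rx":0,"ry":0,"rz":0,"hand":0.085}]' 40
python3 - <<'E'
from h import *
d=grab('wrist');cv2.imwrite('pics/w7.png',d['frame'][:,:,::-1])
to(.426,-.280,.006,5.8)
E
```

```text
clock: 22.83
position: [0.638, -0.04, 0.1718]
ee_rot: [-0.0, 0.74, 0.673, -0.0]
contact_force: [0.8, -0.6, 0.4]
width: 0.085
gripper_force: 0.0
clock: 23.58
position: [0.4961, -0.2415, 0.2201]
ee_rot: [0.0, 0.672, 0.741, 0.0]
contact_force: [-0.2, -1.0, 0.0]
width: 0.0849
gripper_force: 0.0
tool delta mm [-32.9 -73.8 213.8] tool-y yaw 5.7 rz -0.1 W 0.0852 F [-0.5  0.7  0.4] grip 0.0 t 23.6
```

View pics/w7.png

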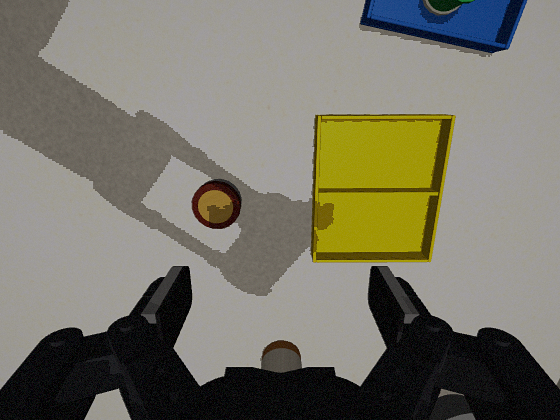

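```bash

python3 - <<'E'
from h import *
d=grab('wrist')
P=1000*cast(d,[(316,115),(454,115),(431,262),(313,262)],.026);print(P.round(1),P.mean(0).round(1))
g=cv2.cvtColor(d['frame'],cv2.COLOR_RGB2HSV)[140:260,160:260]
for n,m in [('brass',cv2.inRange(g,(12,80,30),(30,255,255))),('red',cv2.inRange(g,(0,120,20),(30,255,255))|cv2.inRange(g,(170,120,20),(180,255,255)))]:
  for k in blobs(m,150)[:1]:
    (x,y),r=cv2.minEnclosingCircle(k);print(n,x+160,y+140,r,(1000*cast(d,(x+160,y+140),.026)[0]).round(1))
E
```

```text
[[ 526.4 -168.4   26. ]
 [ 668.9 -154.2   26. ]
 [ 688.4 -324.5   26. ]
 [ 546.  -338.6   26. ]] [ 607.4 -246.4   26. ]
brass 215.59326553344727 207.1373062133789 18.07328987121582 [ 426.1 -279.8   26. ]
red 216.10219192504883 205.40528106689453 24.50157356262207 [ 426.6 -277.7   26. ]
```

```bash

python3 -m pendant '[{"dx":-0.016,"dy":-0.0369,"dz":0,"rx":0,"ry":0,"rz":0,"hand":0.085},{"dx":-0.016,"dy":-0.0369,"dz":0,"rx":0,"ry":0,"rz":0,"hand":0.085},{"dx":0,"dy":0,"dz":0.035,"rx":0,"ry":0,"rz":0,"hand":0.085},{"dx":0,"dy":0,"dz":0.035,"rx":0,"ry":0,"rz":0,"hand":0.085},{"dx":0,"dy":0,"dz":0.035,"rx":0,"ry":0,"rz":0,"hand":0.085},{"dx":0,"dy":0,"dz":0.035,"rx":0,"ry":0,"rz":0,"hand":0.085},{"dx":0,"dy":0,"dz":0,"rx":0,"ry":0,"rz":0,"hand":0.085},{"dx":0,"dy":0,"dz":0,"rx":0,"ry":0,"rz":0,"hand":0.085}]' 60
python3 -c "
from h import *
to(.426,-.2795,.005,5.7)"
```

```text
clock: 24.35
position: [0.4256, -0.2772, 0.0786]
ee_rot: [-0.002, 0.67, 0.742, 0.0]
contact_force: [0.2, -0.3, 0.7]
width: 0.0849
gripper_force: 0.0
tool delta mm [-2.6  0.4 73.6] tool-y yaw 5.9 rz 0.2 W 0.0849 F [ 0.2 -0.3  0.7] grip 0.0 t 24.4
```

```bash

python3 -m pendant '[{"dx":-0.0025,"dy":0,"dz":0.035,"rx":0,"ry":0,"rz":0,"hand":0.085},{"dx":0,"dy":0,"dz":0.022,"rx":0,"ry":0,"rz":0,"hand":0.085},{"dx":0,"dy":0,"dz":0.012,"rx":0,"ry":0,"rz":0,"hand":0.085},{"dx":0,"dy":0,"dz":0.006,"rx":0,"ry":0,"rz":0,"hand":0.085},{"dx":0,"dy":0,"dz":0,"rx":0,"ry":0,"rz":0,"hand":0.045},{"dx":0,"dy":0,"dz":0,"rx":0,"ry":0,"rz":0,"hand":0.045},{"dx":0,"dy":0,"dz":0,"rx":0,"ry":0,"rz":0,"hand":0.045},{"dx":0,"dy":0,"dz":0,"rx":0,"ry":0,"rz":0,"hand":0.045},{"dx":0,"dy":0,"dz":0,"rx":0,"ry":0,"rz":0,"hand":0.045},{"dx":0,"dy":0,"dz":0,"rx":0,"ry":0,"rz":0,"hand":0.045},{"dx":0,"dy":0,"dz":0,"rx":0,"ry":0,"rz":0,"hand":0.045},{"dx":0,"dy":0,"dz":0,"rx":0,"ry":0,"rz":0,"hand":0.045}]' 60
python3 -m pendant '[{"dx":0,"dy":0,"dz":-0.02,"rx":0,"ry":0,"rz":0,"hand":0.045},{"dx":0,"dy":0,"dz":-0.04,"rx":0,"ry":0,"rz":0,"hand":0.045},{"dx":0,"dy":0,"dz":-0.02,"rx":0,"ry":0,"rz":0,"hand":0.045},{"dx":0,"dy":0,"dz":0,"rx":0,"ry":0,"rz":0,"hand":0.045},{"dx":0,"dy":0,"dz":0,"rx":0,"ry":0,"rz":0,"hand":0.045}]' 60
python3 -c "
from h import *
to(.6032,-.2046,.01,5.7)"
```

```text
clock: 25.35
position: [0.4279, -0.2827, 0.0069]
ee_rot: [0.002, 0.67, 0.742, 0.0]
contact_force: [-1.5, 1.4, 5.7]
width: 0.0538
gripper_force: 62.1
clock: 25.77
position: [0.4276, -0.2826, 0.0868]
ee_rot: [0.003, 0.67, 0.742, 0.0]
contact_force: [-0.3, -0.3, -0.8]
width: 0.0533
gripper_force: 63.7
tool delta mm [ 60.2 182.3  77.3] tool-y yaw 5.8 rz 0.1 W 0.0533 F [-0.3 -0.3 -0.8] grip 63.7 t 25.8
```

```bash

python3 -m pendant '[{"dx":0.012,"dy":0.0368,"dz":0,"rx":0,"ry":0,"rz":0,"hand":0.045},{"dx":0.012,"dy":0.0368,"dz":0,"rx":0,"ry":0,"rz":0,"hand":0.045},{"dx":0.012,"dy":0.0368,"dz":0,"rx":0,"ry":0,"rz":0,"hand":0.045},{"dx":0.012,"dy":0.0368,"dz":0,"rx":0,"ry":0,"rz":0,"hand":0.045},{"dx":0.012,"dy":0.0368,"dz":0,"rx":0,"ry":0,"rz":0,"hand":0.045},{"dx":0,"dy":0,"dz":0.02,"rx":0,"ry":0,"rz":0,"hand":0.045},{"dx":0,"dy":0,"dz":0.02,"rx":0,"ry":0,"rz":0,"hand":0.045},{"dx":0,"dy":0,"dz":0,"rx":0,"ry":0,"rz":0,"hand":0.045},{"dx":0,"dy":0,"dz":0,"rx":0,"ry":0,"rz":0,"hand":0.045}]' 60
python3 -c "
from h import *
to(.6032,-.2046,.011,5.7)"
```

```text
clock: 26.52
position: [0.6015, -0.2023, 0.0421]
ee_rot: [-0.003, 0.67, 0.742, -0.001]
contact_force: [0.3, -1.9, -0.4]
width: 0.054
gripper_force: 63.9
tool delta mm [-2.5  1.7 31.1] tool-y yaw 5.8 rz 0.1 W 0.054 F [ 0.3 -1.9 -0.4] grip 63.9 t 26.5
```

```bash

python3 -m pendant '[{"dx":-0.002,"dy":0,"dz":0.016,"rx":0,"ry":0,"rz":0,"hand":0.045},{"dx":0,"dy":0,"dz":0.009,"rx":0,"ry":0,"rz":0,"hand":0.045},{"dx":0,"dy":0,"dz":0.005,"rx":0,"ry":0,"rz":0,"hand":0.045},{"dx":0,"dy":0,"dz":0.002,"rx":0,"ry":0,"rz":0,"hand":0.045},{"dx":0,"dy":0,"dz":0,"rx":0,"ry":0,"rz":0,"hand":0.045},{"dx":0,"dy":0,"dz":0,"rx":0,"ry":0,"rz":0,"hand":0.045}]' 60
python3 -c "
from h import *
to(.6032,-.2046,.011,5.7)"
```

```text
clock: 27.02
position: [0.6039, -0.2057, 0.0131]
ee_rot: [0.0, 0.671, 0.742, 0.0]
contact_force: [-0.1, -0.1, -0.1]
width: 0.0535
gripper_force: 63.9
tool delta mm [ 1.1 -0.6  2.1] tool-y yaw 5.8 rz 0.1 W 0.0535 F [-0.1 -0.1 -0.1] grip 63.9 t 27.0
```

```bash

python3 -m pendant '[{"dx":0,"dy":0,"dz":0.0015,"rx":0,"ry":0,"rz":0,"hand":0.045},{"dx":0,"dy":0,"dz":0.001,"rx":0,"ry":0,"rz":0,"hand":0.045},{"dx":0,"dy":0,"dz":0,"rx":0,"ry":0,"rz":0,"hand":0.045},{"dx":0,"dy":0,"dz":0,"rx":0,"ry":0,"rz":0,"hand":0.07},{"dx":0,"dy":0,"dz":0,"rx":0,"ry":0,"rz":0,"hand":0.07},{"dx":0,"dy":0,"dz":0,"rx":0,"ry":0,"rz":0,"hand":0.07},{"dx":0,"dy":0,"dz":0,"rx":0,"ry":0,"rz":0,"hand":0.07},{"dx":0,"dy":0,"dz":-0.01,"rx":0,"ry":0,"rz":0,"hand":0.07},{"dx":0,"dy":0,"dz":-0.03,"rx":0,"ry":0,"rz":0,"hand":0.07},{"dx":0,"dy":0,"dz":-0.04,"rx":0,"ry":0,"rz":0,"hand":0.07},{"dx":0,"dy":0,"dz":-0.04,"rx":0,"ry":0,"rz":0,"hand":0.07},{"dx":0,"dy":0,"dz":-0.04,"rx":0,"ry":0,"rz":0,"hand":0.07}]' 60
python3 -m pendant '[{"dx":0,"dy":-0.03,"dz":-0.02,"rx":0,"ry":0,"rz":0,"hand":0.085},{"dx":0.02,"dy":-0.03,"dz":-0.02,"rx":0,"ry":0,"rz":0,"hand":0.085},{"dx":0.03,"dy":-0.02,"dz":-0.02,"rx":0,"ry":0,"rz":0,"hand":0.085},{"dx":0.035,"dy":-0.01,"dz":-0.02,"rx":0,"ry":0,"rz":0,"hand":0.085},{"dx":0.035,"dy":0,"dz":-0.02,"rx":0,"ry":0,"rz":0,"hand":0.085},{"dx":0.035,"dy":0,"dz":-0.02,"rx":0,"ry":0,"rz":0,"hand":0.085},{"dx":0,"dy":0,"dz":0,"rx":0,"ry":0,"rz":0,"hand":0.085},{"dx":0,"dy":0,"dz":0,"rx":0,"ry":0,"rz":0,"hand":0.085}]' 60
python3 - <<'E'
from h import *
d=grab('wrist');a=d['frame'][:,:,::-1]
e=grab('scene')['frame'][100:380,140:440,::-1]
cv2.imwrite('pics/w8.png',np.hstack([cv2.resize(a,(400,300)),cv2.resize(e,(400,300))]))
E
```

```text
clock: 28.02
position: [0.6033, -0.2052, 0.1723]
ee_rot: [-0.0, 0.67, 0.742, -0.0]
contact_force: [0.2, -1.4, -0.6]
width: 0.07
gripper_force: 0.0
clock: 28.68
position: [0.4986, -0.059, 0.2924]
ee_rot: [0.002, 0.669, 0.743, 0.001]
contact_force: [-0.3, 0.7, -0.2]
width: 0.0851
gripper_force: 0.0
```

View pics/w8.png

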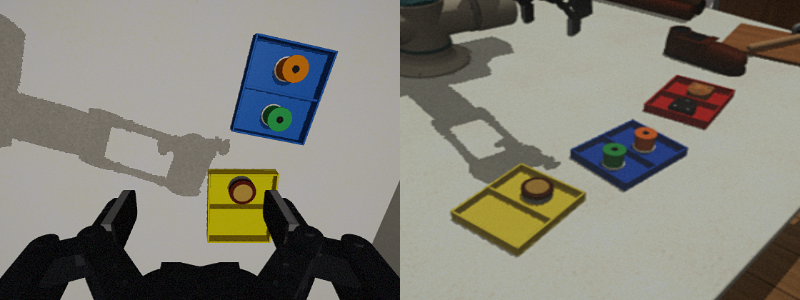

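The wrist half shows both spools upright, one per bay of the blue tray (left image, about (295,68) and (279,119)), and the tin flat in a yellow bay at (241,189). The scene half shows both heels in separate bays of the red tray (about (700,90) and (683,106)), with the shoe still in its place and the gripper clear.

```bash
python3 -c "
from rig import manip
print(manip.sign_off())"
```

```text
the job is handed in; nothing more can be done
None
```

I placed both heels in the red tray, both spools in the blue tray and the tin in the yellow tray, one per bay and released, and handed the job in at about 29 s; no verdict was returned.

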